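# Corner check of a spring scale

## Task

Do the corner check on the empty spring scale: with the fingertips press straight down on the corner of its pan that lies on the dial side next to the bubble level until the needle stands on the set tab, pause there for a moment without running past it, then let go so that the needle swings back to zero. Then do the same at the diagonally opposite corner of the pan, let go and take the hand away. Only press: the scale must not be lifted or shifted, the set tab stays as it is, and the weights and other things stay where they stand.

Things in the scene. Friction and masses are not known exactly. Their poses are not given: they have to be found in the camera images.
- scale: 2 kg spring scale, 3.6 kg, loose on rubber feet. Origin: on the bench under the pan's centre; x points to the dial side, z up. Flat square steel pan 200 x 200 mm (edges along x, y), its top 125 mm up. Housing below it to 82 mm; in front (x 104 to 250 mm, 170 wide, to 121 high) a console with the sloping round dial. Bubble level, 34 mm vial on an ear, at x 124, y +106, 78 mm high
- pan (a joint): downward travel of the pan in m: 0 at rest (top stop), grows as it is pressed, bottom stop at 0.032. The pan stays level wherever it is pressed and needs 0.4 N plus 613 N per m of travel; it springs back to 0 when released
- needle (a joint): angle of the dial needle in rad, clockwise as seen by someone facing the dial; 0 = the zero line at the top of the dial. Geared to the pan: needle = 157.08 rad per m x pan travel (one turn per 40 mm)
- set_tab (a joint): angle of the set tab in rad, counted like the needle's: a small black pointed tab, 13 mm wide, clipped on the dial's rim, pointing in at the mark to be reached. It differs from run to run, stiff enough to stay as set; leave it
- needle_tip (a point): point of the black needle, 52 mm from the dial's axis
- tab_tip (a point): the point, 52 mm from the dial's axis, where the needle's tip stands when the needle is exactly on the set tab
- level_corner: first corner: the corner of the pan on the dial side, beside the bubble level. Origin: on the pan's top surface at the middle of the corner, 39 mm in from both edges of the pan; the corner is the 78 x 78 mm square about it. Moves down with the pan. x and y along the scale's, z up
- opposite_corner: second corner: the diagonally opposite corner of the pan, away from the dial. Origin and size as for the first corner
- weight_large: bystander: steel 500 g check weight with a turned knob, 48 mm across, 62 mm tall; origin at the centre of its underside
- weight_small: bystander: steel 200 g check weight with a turned knob, 34 mm across, 46 mm tall; origin at the centre of its underside
- beaker: bystander: empty glass beaker, 68 mm across, 95 mm tall; origin at the centre of its underside
- jar: bystander: amber sample jar with a white cap, 60 mm across, 75 mm tall; origin at the centre of its underside
- wash_bottle: bystander: white plastic bottle, 64 mm across, 170 mm tall; origin at the centre of its underside
- mortar: bystander: white ceramic mortar bowl, 96 mm across, 55 mm tall; origin at the centre of its underside
- petri: bystander: clear plastic dish, 90 mm across, 16 mm tall; origin at the centre of its underside
- spatula: bystander: steel spoon spatula lying flat, 170 mm long; origin on the bench below its middle

How it is judged:
On the way, in this order (a step that is already met when the one before it is completed fails the run):
1. the corner beside the bubble level is pressed by the fingers and the needle stands on the set tab (within 8 mm at its tip) for 0.3 s (contact force between the fingers and level_corner above 2 N and distance between needle_tip and tab_tip below 0.008 m), for 0.3 s.
2. the pan is let go and the needle is back at zero (value of joint needle below 0.12 rad and velocity of joint pan between -0.003 and 0.003 m/s and contact force between the fingers and scale below 0.2 N), for 0.2 s.
3. the diagonally opposite corner is pressed by the fingers and the needle stands on the set tab (within 8 mm at its tip) for 0.3 s (contact force between the fingers and opposite_corner above 2 N and distance between needle_tip and tab_tip below 0.008 m), for 0.3 s.
4. the pan is let go again and the needle is back at zero (all of step 2), for 0.2 s.
At the end, for the whole second after the job is handed in: Both corners have been pressed to the mark in order; the pan is released and at rest with the needle within 0.12 rad of zero, the scale stands level within 15 mm of where it was, the set tab is as it was set, and every bystander is within 25 mm of its start (all of step 4 and distance of scale from where it was at the start of the episode below 0.015 m and angle between scale's own z axis and vertical below 0.03 rad and distance of tab_tip from where it was at the start of the episode below 0.018 m and distance of each of weight_large, weight_small, beaker, jar, wash_bottle, mortar, petri, spatula from where it was at the start of the episode below 0.025 m); the robot touches nothing.
It fails at once if the needle is driven past the set tab by more than 16 mm at its tip (about one 100 g line) (y of needle_tip in the frame of tab_tip above 0.016 m and distance between needle_tip and tab_tip below 0.06 m).
It fails at once if the scale is lifted, tipped or shifted (over 15 mm or 0.06 rad) (distance of scale from where it was at the start of the episode above 0.015 m or angle between scale's own z axis and vertical above 0.06 rad).
It fails at once if the set tab is moved (distance of tab_tip from where it was at the start of the episode above 0.018 m).
It fails at once if a weight or another bystander is moved, carried or knocked (over 25 mm) (distance of any of weight_large, weight_small, beaker, jar, wash_bottle, mortar, petri, spatula from where it was at the start of the episode above 0.025 m).
It also fails if it takes over 54 s, if anything falls off the work surface, if the arm or the gripper's body presses on something with over 40 N, if the wrist force passes 120 N, or if a joint passes its speed limit or range.

## Robot

A 6-joint arm with a two-finger parallel gripper is mounted at the origin on the work surface. World frame = base frame: x ahead of the robot, y to its left, z up, the work surface at z = 0. Lengths are in m, angles in rad, forces in N, time in s.
With the tool pointing down it reaches from about 0.375 to 0.9 m from the base axis. Payload 3.1 kg.
Tool frame: the origin (TCP) lies at the very end of the fingers, on their centre line; the grasp point (between the pads) lies 19 mm behind it; z points along the fingers, y is the line along which they close (so a half turn about z gives the same grasp; the last joint's range is limited). The gripper opens to 87 mm and grips with 3 to 60 N. Pads are 19 mm wide; open, the fingers measure 117 mm over their backs; the gripper's body (75 mm by 190 mm) begins 51 mm behind the grasp point.
Start: joints at [-1.476, 0.527, 1.433, -0, 1.181, -0.178], TCP at [0.169, -0.602, 0.223] pointing down, gripper open.
Joint ranges: [-3.08, 3.08], [-0.75, 2.2], [0.22, 2.44], [-1.43, 4.57], [0, 2.65], [-2.85, 2.85]. Speed limits (rad/s): [2.79, 2.79, 3.14, 3.14, 3.14, 3.14].

## Interface

Orientations are given as a unit quaternion [x, y, z, w].
In Python, from rig import status, viewer, robot gives the robot as it stands.
- The arm moves only by the tool arm_command, never from a script. Its arguments are lists of equal length, an entry for each row: "delta_rot": the turn, a rotation vector about the tool's x, y, z in degrees, a list of three; "delta_pos": the shift along the tool's x, y, z in m, a list of three; "gripper": the closure, from -1 (fully open) to 1 (shut). In form: {"delta_rot": [[rx, ry, rz], ...], "delta_pos": [[dx, dy, dz], ...], "gripper": [gripper, ...]}. A call has 1 to 12 rows; each row is the pose to reach, as a shift and turn from the pose commanded when the call began, along the tool's axes at that moment; what a row does not reach only later rows make up. A row lasts 1/12 s, in which the tool goes at most 41.7 mm and 7.16 degrees, less where a joint would pass 70% of its speed; a pose out of reach is approached as far as the arm can. A call with a gripper value outside its range is refused whole. The fingers move at their own pace and stop on an object; "grip_force" is the grip in N (left out, the last holds). Time passes only in rows, so rows that repeat a pose let the fingers close. It gives the time, the measured TCP pose, the force, the opening and the grip force at its end, in the units of the state.
- status.get_obs(): the state, without advancing time (a new reading comes with each control period).
- viewer.camera(name): name is "side" or "top" or "wrist"; returns a dict with "pixels" (420x560x3 uint8, blue, green, red), "fx", "fy", "cx", "cy" (pixels), "pose" (4x4, takes a point from camera to world coordinates); the wrist camera has in their place "mount" (4x4, takes a point from camera to tool coordinates, whose origin is the TCP and whose axes are the flange's). Camera axes: x right, y down, z forward; pixel columns grow to the right and rows downward; lengths in m; the calibration is good to about 2 mm. A picture is of the moment at which its call begins: read the wrist's pose just before it. There is no depth.
- robot.hand_in(): hands the job in; it is judged then, once.
The state is a dict: "time": time; "q": joint angles; "joint_velocities": joint speeds; "joint_torque": joint torques, N m; "position": TCP position; "tool_rot": TCP orientation; "ft_force": force on the tool from outside, world axes, zero at the start; "moment": the same for the moment, N m; "grip_width": finger opening in m; "grip_force": force on a finger pad.
Only numpy, scipy, OpenCV 4.12 (cv2) and the standard library are available. Lean on these libraries where they do the work, as an engineer would, in place of code of your own. Each camera call takes 0.05 s, during which the arm holds its last target. There are 200 camera calls.

## Working session

There is one attempt and no reset: what is moved stays moved. The work goes in short steps, Python scripts to look and compute and a tool call to move; the robot and the scene stay as the last step left them, time stands still between calls to the robot, and variables do not carry over. Pictures are saved under pics/ and viewed, at most 10 in all, crops included, and the job is handed in when it is done.

Besides the shell and the picture viewer there is one more tool, called after "Emit:" in YAML: its name, and indented under it one key for each argument. arm_command: Moves the arm, as the interface text tells. Its arguments: {"type":"object","properties":{"delta_rot":{"type":"array","items":{"type":"array","items":{"type":"number"}}},"delta_pos":{"type":"array","items":{"type":"array","items":{"type":"number"}}},"gripper":{"type":"array","items":{"type":"number"}},"grip_force":{"type":"number"}},"required":["delta_rot","delta_pos","gripper"]}

```bash
mkdir -p pics; python3 - <<'E'
from rig import status, viewer
import cv2, numpy as np
o=status.get_obs(); print({k:np.round(v,4).tolist() for k,v in o.items()})
for n in ["top","side"]:
    c=viewer.camera(n); cv2.imwrite(f"pics/{n}0.png",c["pixels"]); print(n,c["fx"],c["fy"],c["cx"],c["cy"],np.round(c["pose"],4).tolist())
E
```

```text
{'time': 0.0, 'q': [-1.4755, 0.5284, 1.4339, -0.0, 1.1814, -0.1785], 'joint_velocities': [0.0021, -0.0008, -0.0004, 0.0017, -0.0012, 0.0001], 'joint_torque': [-0.0004, -44.0042, -17.6592, 0.0632, 0.0584, -0.0002], 'position': [0.1689, -0.601, 0.2216], 'tool_rot': [0.9906, 0.1365, 0.0, -0.001], 'ft_force': [0.2669, -0.5863, -0.0647], 'moment': [0.0275, -0.0063, 0.0272], 'grip_force': 0.0, 'grip_width': 0.087}
top 455.8662252050375 455.8662252050375 276.7621640198371 206.54947001836402 [[0.0075, -0.9918, 0.1274, 0.4277], [-0.9998, -0.0055, 0.0165, 0.0011], [-0.0156, -0.1275, -0.9917, 1.2084], [0.0, 0.0, 0.0, 1.0]]
side 403.4228966896374 403.4228966896374 282.9188552027356 207.92649015507502 [[-0.7363, -0.4284, 0.5237, -0.0439], [-0.6766, 0.464, -0.5717, 0.6808], [0.0019, -0.7754, -0.6315, 0.8359], [0.0, 0.0, 0.0, 1.0]]
```

View pics/top0.png

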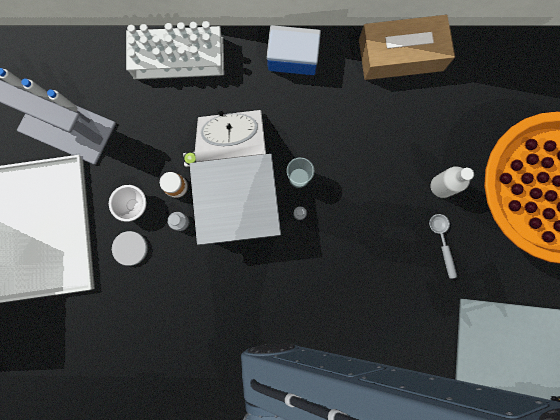

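View pics/side0.png

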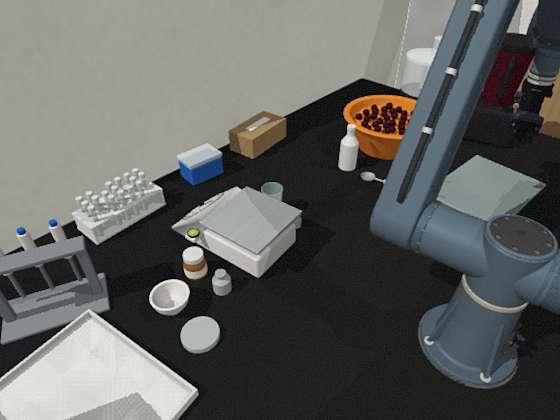

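The top view shows the scale with its pan at about (191–279, 155–243). The dial is toward +x at (229,128), the green level at (190,158), and the jar, weights and beaker stand alongside. Next I'll measure the pan corners and enlarge the dial.

```bash
cat > h.py <<'E'
import numpy as np, cv2
from rig import status, viewer
def ray(c,u,v,z):
    P=np.array(c["pose"]); d=P[:3,:3]@[(u-c["cx"])/c["fx"],(v-c["cy"])/c["fy"],1]
    return P[:3,3]+d*(z-P[2,3])/d[2]
def proj(c,p):
    P=np.array(c["pose"]); q=P[:3,:3].T@(np.array(p)-P[:3,3]); return np.array([c["cx"]+c["fx"]*q[0]/q[2],c["cy"]+c["fy"]*q[1]/q[2]])
E
python3 - <<'E'
from h import *
c=viewer.camera("top"); im=c["pixels"]
hsv=cv2.cvtColor(im,cv2.COLOR_BGR2HSV)
g=cv2.cvtColor(im,cv2.COLOR_BGR2GRAY)
print(g[195:205:4,200:270:10], g[150:156,235], g[120:150:5,262])
m=((g>110)&(g<190)).astype(np.uint8); m[:150]=0; m[:,:186]=0; m[250:]=0; m[:,286:]=0
m=cv2.morphologyEx(m,cv2.MORPH_OPEN,np.ones((7,7)))
k=max(cv2.findContours(m,0,2)[0],key=cv2.contourArea); r=cv2.minAreaRect(k); b=cv2.boxPoints(r); print(r,b)
W=np.array([ray(c,*p,.125) for p in b]); print(W.round(4), W.mean(0), np.linalg.norm(np.diff(W,axis=0),axis=1))
gm=cv2.inRange(hsv,(30,100,80),(60,255,255)); gm[:,:170]=0;gm[:,210:]=0; ys,xs=np.nonzero(gm); print("level",xs.mean(),ys.mean(),ray(c,xs.mean(),ys.mean(),.078))
cv2.imwrite("pics/dial.png",cv2.resize(im[100:260,150:330],None,fx=4,fy=3.75,interpolation=cv2.INTER_CUBIC)[:600])
E
```

```text
[[191 189 190 192 190 171 171]
 [195 194 187 188 186 171 174]
 [191 193 193 192 191 174 176]] [189 183 184 187 188 191] [ 67 137 158 216 214 211]
((254.5689697265625, 195.82757568359375), (81.96588897705078, 44.01410675048828), 85.2363510131836) [[229.23448 156.81378]
 [273.09656 153.1586 ]
 [279.90344 234.84137]
 [236.04138 238.49655]]
[[0.6883 0.1357 0.125 ]
 [0.6978 0.029  0.125 ]
 [0.4991 0.0111 0.125 ]
 [0.4897 0.1153 0.125 ]] [0.59371937 0.07276523 0.125     ] [0.10715982 0.1995125  0.10468504]
level 189.47619047619048 157.72619047619048 [0.69684209 0.24278083 0.078     ]
```

View pics/dial.png

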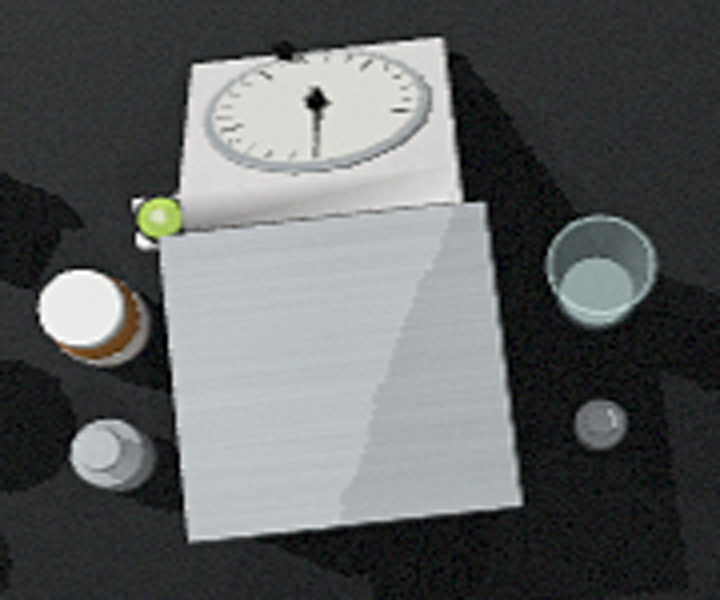

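The enlarged view shows the zero needle pointing to the pan from the hub at crop (316,98). The black tab is at crop (285,48), at the bottom of the dial and slightly on the level's side. The level's corner is the pan's upper left, at crop (160,235).

```bash
python3 - <<'E'
from h import *
c=viewer.camera("top"); im=c["pixels"]
b=np.array([(160,235),(487,203),(522,505),(189,543)])/[4,3.75]+[150,100]-.4
W=np.array([ray(c,*p,.125) for p in b])[:,:2]; ctr=W.mean(0)
ex=(W[0]+W[1]-W[2]-W[3])/2; print(W.round(4),ctr,np.linalg.norm(ex)); th=np.arctan2(ex[1],ex[0]); print("yaw",np.degrees(th))
R=np.array([[np.cos(th),-np.sin(th)],[np.sin(th),np.cos(th)]])
for n,p in dict(level=(.061,.061),opp=(-.061,-.061),vial=(.124,.106),dial=(.18,0)).items(): print(n,(ctr+R@p).round(4))
w=viewer.camera("wrist"); print(np.round(w["mount"],4).tolist(),w["fx"])
# tab angle
E0=lambda x,y:np.array([x/4+150,y/3.75+100])
o=status.get_obs(); print(o['position'],o['tool_rot'])
E
```

```text
[[0.6744 0.2321]
 [0.6963 0.0332]
 [0.5005 0.0106]
 [0.4751 0.2084]] [0.58655448 0.12106737] 0.19894092757973336
yaw 6.676872337204231
level [0.64   0.1887]
opp [0.5331 0.0534]
vial [0.6974 0.2408]
dial [0.7653 0.142 ]
[[-0.0007, -0.9685, -0.249, 0.0672], [1.0, -0.0005, -0.001, 0.0001], [0.0009, -0.249, 0.9685, -0.161], [0.0, 0.0, 0.0, 1.0]] 347.86868512707554
[ 0.16897396 -0.60136332  0.22204776] [ 9.90644818e-01  1.36464437e-01  1.82069742e-05 -5.48700697e-04]
```

Emit:
arm_command:
  delta_rot:
    - [0,0,0]
    - [0,0,0]
    - [0,0,0]
    - [0,0,0]
    - [0,0,0]
    - [0,0,0]
    - [0,0,0]
    - [0,0,0]
    - [0,0,0]
    - [0,0,0]
    - [0,0,0]
    - [0,0,0]
  delta_pos:
    - [0.01,-0.01,-0.03]
    - [0.03,-0.02,-0.05]
    - [0.06,-0.05,-0.06]
    - [0.095,-0.08,-0.06]
    - [0.13,-0.11,-0.06]
    - [0.16,-0.135,-0.06]
    - [0.19,-0.16,-0.06]
    - [0.22,-0.185,-0.06]
    - [0.25,-0.21,-0.06]
    - [0.28,-0.235,-0.06]
    - [0.31,-0.26,-0.06]
    - [0.34,-0.285,-0.06]
  gripper: [1,1,1,1,1,1,1,1,1,1,1,1]
  grip_force: 10

```text
time: 1.25
position: [0.42, -0.2335, 0.2827]
tool_rot: [0.991, 0.136, 0.0, 0.0]
ft_force: [0.4, -0.4, -0.8]
grip_width: 0.0149
grip_force: 0.0
```

Emit:
arm_command:
  delta_rot:
    - [0,0,1]
    - [0,0,2]
    - [0,0,3]
    - [0,0,4]
    - [0,0,5]
    - [0,0,6]
    - [0,0,7]
    - [0,0,8]
    - [0,0,9]
    - [0,0,9]
    - [0,0,9]
    - [0,0,9]
  delta_pos:
    - [0.03,-0.025,0]
    - [0.06,-0.05,0]
    - [0.09,-0.075,0]
    - [0.12,-0.1,0]
    - [0.15,-0.125,0]
    - [0.18,-0.15,0]
    - [0.21,-0.175,0]
    - [0.24,-0.2,0]
    - [0.27,-0.225,0]
    - [0.3,-0.25,0]
    - [0.33,-0.28,0]
    - [0.36,-0.305,0]
  gripper: [1,1,1,1,1,1,1,1,1,1,1,1]

```text
time: 2.25
position: [0.6837, 0.1579, 0.2823]
tool_rot: [0.998, 0.059, -0.0, -0.0]
ft_force: [0.2, -1.4, 0.3]
grip_width: 0.0003
grip_force: 0.0
```

Emit:
arm_command:
  delta_rot:
    - [0,0,0]
    - [0,0,0]
    - [0,0,0]
  delta_pos:
    - [0,0,0]
    - [0,0,0]
    - [0,0,0]
  gripper: [1,1,1]

```text
time: 2.5
position: [0.6827, 0.1554, 0.2818]
tool_rot: [0.998, 0.059, -0.001, 0.0]
ft_force: [0.3, -0.2, -0.4]
grip_width: 0.0003
grip_force: 0.0
```

```bash
python3 - <<'E'
from h import *
o=status.get_obs(); w=viewer.camera("wrist"); cv2.imwrite("pics/w1.png",w["pixels"])
print({k:np.round(o[k],4).tolist() for k in ("time","position","tool_rot","ft_force","grip_width")}, w["fx"],w["fy"],w["cx"],w["cy"])
E
```

```text
{'time': 2.5, 'position': [0.6827, 0.1554, 0.2818], 'tool_rot': [0.9983, 0.0586, -0.0009, 0.0004], 'ft_force': [0.271, -0.2152, -0.3966], 'grip_width': 0.0003} 347.86868512707554 347.86868512707554 280.37951960815394 212.9842851056929
```

View pics/w1.png

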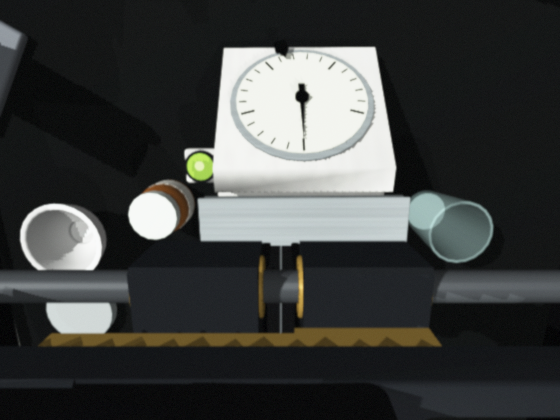

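The wrist view shows the dial hub at (302,97), the needle at zero with its tip near (304,150), and the tab at (283,48). I'll enlarge the dial and measure the tab's angle.

```bash
python3 - <<'E'
from h import *
im=cv2.imread("pics/w1.png"); cv2.imwrite("pics/w1z.png",cv2.resize(im[38:166,216:390],None,fx=4.5,fy=4.5,interpolation=cv2.INTER_CUBIC))
g=cv2.cvtColor(im,cv2.COLOR_BGR2GRAY)
# dark pixels: tab, hub/needle
d=(g<70).astype(np.uint8)
n,l,s,ct=cv2.connectedComponentsWithStats(d[0:170,225:380])
for i in range(1,n):
    if s[i,4]<3000 and s[i,4]>8: print(s[i]+[225,0,0,0,0],ct[i]+[225,0])
hsv=cv2.cvtColor(im,cv2.COLOR_BGR2HSV); print(im[102,234:242].tolist(), im[155:165,300].tolist(), im[60,230].tolist())
E
```

```text
[296  84  13  39 195] [301.84102564  97.64615385]
[[188, 188, 179], [196, 198, 190], [219, 224, 219], [233, 239, 237], [230, 236, 234], [210, 220, 217], [198, 209, 206], [199, 210, 206]] [[185, 186, 176], [184, 183, 173], [186, 185, 175], [189, 187, 178], [180, 180, 171], [172, 173, 166], [209, 214, 210], [235, 238, 237], [240, 242, 241], [240, 242, 241]] [239, 241, 241]
```

View pics/w1z.png

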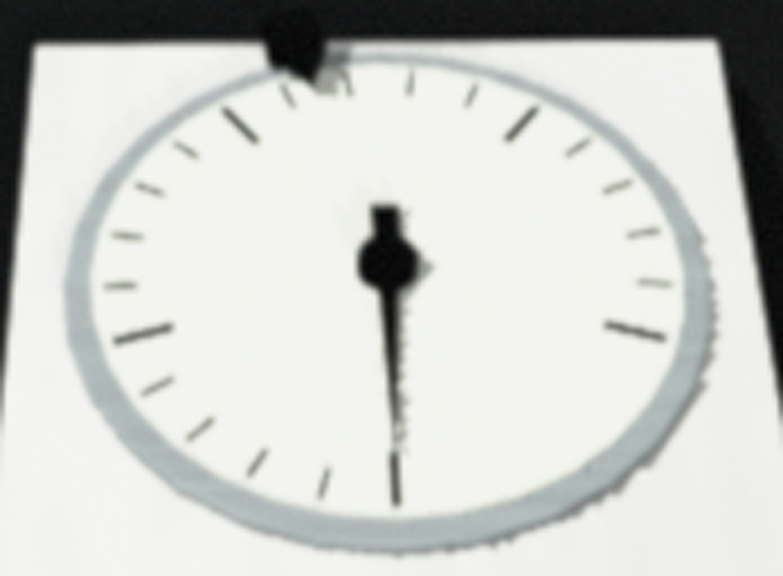

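The enlarged dial shows 25 divisions per turn, so each 100 g line is 1.6 mm of travel. The tab points between lines 11 and 12, at about 11.45. That gives roughly 2.87 rad, 18.3 mm of travel and 11.6 N. Moving above the level corner.

Emit:
arm_command:
  delta_rot:
    - [0,0,0]
    - [0,0,0]
    - [0,0,0]
    - [0,0,0]
    - [0,0,0]
    - [0,0,0]
    - [0,0,0]
    - [0,0,0]
    - [0,0,0]
    - [0,0,0]
  delta_pos:
    - [-0.013,-0.013,0.02]
    - [-0.026,-0.026,0.05]
    - [-0.0385,-0.038,0.08]
    - [-0.0385,-0.038,0.105]
    - [-0.0385,-0.038,0.125]
    - [-0.0385,-0.038,0.14]
    - [-0.0385,-0.038,0.145]
    - [-0.0385,-0.038,0.145]
    - [-0.0385,-0.038,0.145]
    - [-0.0385,-0.038,0.145]
  gripper: [1,1,1,1,1,1,1,1,1,1]

```text
time: 3.38
position: [0.6419, 0.1883, 0.1393]
tool_rot: [0.998, 0.058, 0.001, -0.0]
ft_force: [-0.3, 0.5, 0.3]
grip_width: 0.0005
grip_force: 0.0
```

```bash
python3 - <<'E'
from h import *
o=status.get_obs(); print({k:np.round(o[k],4).tolist() for k in ("time","position","tool_rot","ft_force","grip_width")})
t=viewer.camera("top")["pixels"]; s=viewer.camera("wrist")["pixels"]
cv2.imwrite("pics/v2.png",np.hstack([cv2.resize(t[80:270,130:330],(400,380)),cv2.resize(s,(400,300))[:, :].repeat(1,0) if 0 else cv2.copyMakeBorder(cv2.resize(s,(400,300)),0,80,0,0,0)]))
E
```

```text
{'time': 3.3833, 'position': [0.6419, 0.1883, 0.1393], 'tool_rot': [0.9983, 0.0578, 0.0015, -0.0001], 'ft_force': [-0.3093, 0.4611, 0.2552], 'grip_width': 0.0005}
```

View pics/v2.png

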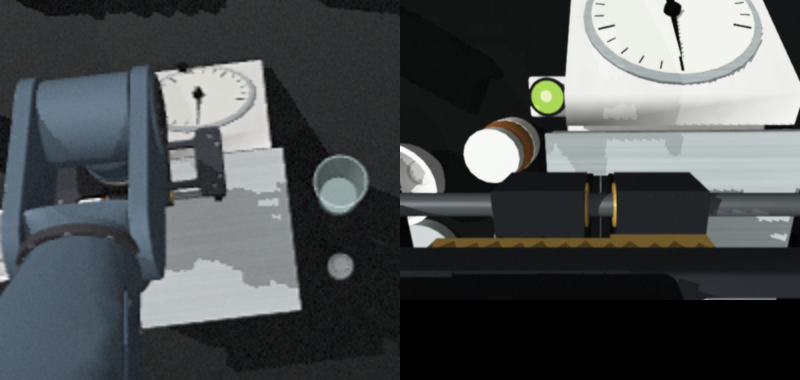

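The left panel (top camera) shows the needle, hub and tab, at about (183,67), still visible with the hand over the corner. The right panel (wrist) shows the fingers above the pan's level-side corner. Pressing part of the way.

Emit:
arm_command:
  delta_rot:
    - [0,0,0]
    - [0,0,0]
    - [0,0,0]
    - [0,0,0]
    - [0,0,0]
    - [0,0,0]
    - [0,0,0]
    - [0,0,0]
    - [0,0,0]
    - [0,0,0]
    - [0,0,0]
    - [0,0,0]
  delta_pos:
    - [0,0,0.004]
    - [0,0,0.008]
    - [0,0,0.011]
    - [0,0,0.013]
    - [0,0,0.015]
    - [0,0,0.017]
    - [0,0,0.019]
    - [0,0,0.021]
    - [0,0,0.023]
    - [0,0,0.024]
    - [0,0,0.024]
    - [0,0,0.024]
  gripper: [1,1,1,1,1,1,1,1,1,1,1,1]

```text
time: 4.48
position: [0.6405, 0.1889, 0.1144]
tool_rot: [0.998, 0.058, -0.0, 0.0]
ft_force: [-2.5, -0.3, 7.3]
grip_width: 0.0004
grip_force: 3.6
```

```bash
cat >> h.py <<'E'
def look(name,n=8):
    F=[];Z=[]
    for i in range(n):
        t=viewer.camera("top"); o=status.get_obs(); F.append(o["ft_force"]);Z.append(o["position"])
    F=np.array(F);Z=np.array(Z)
    print(o["time"],"F",F.mean(0).round(2),F.std(0).round(2),"P",Z.mean(0).round(4),Z.std(0).round(4))
    cv2.imwrite(name,cv2.resize(t["pixels"][100:170,180:280],None,fx=6,fy=6,interpolation=cv2.INTER_CUBIC))
E
python3 -c "
from h import *
look('pics/p1.png')"
```

```text
4.8833 F [-3.01 -0.52  7.22] [0.74 0.35 0.47] P [0.6405 0.1889 0.1145] [0. 0. 0.]
```

View pics/p1.png

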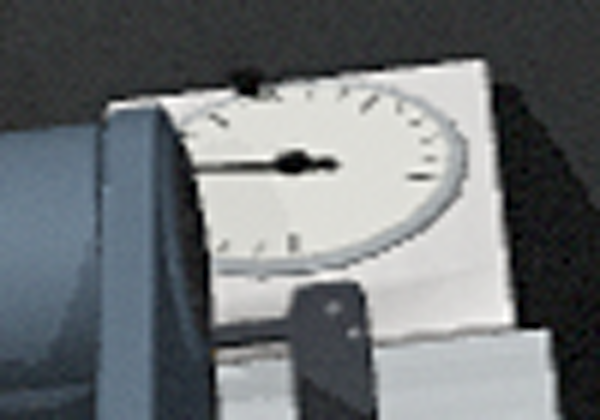

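The needle stands at about line 6.5–7 (hub (290,162), tip side (190,166)), so travel is about 10.7 mm, which agrees with z and force. The target is about 7.5 mm further; I'll press 6.5 mm and look again.

Emit:
arm_command:
  delta_rot:
    - [0,0,0]
    - [0,0,0]
    - [0,0,0]
    - [0,0,0]
    - [0,0,0]
    - [0,0,0]
    - [0,0,0]
    - [0,0,0]
  delta_pos:
    - [0,0,0.0015]
    - [0,0,0.003]
    - [0,0,0.0045]
    - [0,0,0.0055]
    - [0,0,0.0065]
    - [0,0,0.007]
    - [0,0,0.007]
    - [0,0,0.007]
  gripper: [1,1,1,1,1,1,1,1]

```text
time: 5.55
position: [0.6405, 0.1889, 0.1083]
tool_rot: [0.998, 0.058, -0.0, 0.0]
ft_force: [-4.3, -0.7, 11.1]
grip_width: 0.0004
grip_force: 5.4
```

```bash
python3 -c "
from h import *
look('pics/p2.png')"
```

```text
5.95 F [-3.72 -0.98 10.29] [0.37 0.37 0.32] P [0.6405 0.1889 0.1084] [0. 0. 0.]
```

View pics/p2.png

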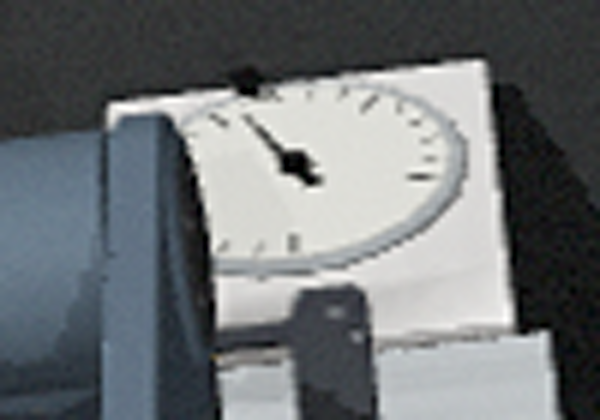

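The needle tip is now at (248,118) and close to the tab at (250,85). I'll put numbers on both with a homography fitted to the tick marks.

```bash
python3 - <<'E'
import numpy as np, cv2
def fit(t):
    k=np.array(list(t)); a=k*2*np.pi/25
    H,_=cv2.findHomography(np.array([t[i] for i in k],float),np.c_[np.sin(a),np.cos(a)]); 
    f=lambda p: cv2.perspectiveTransform(np.array([[p]],float),H)[0,0]
    e=[np.hypot(*(f(t[i])-[np.sin(x),np.cos(x)])) for i,x in zip(k,a)]; print("rms",np.sqrt(np.mean(np.square(e))))
    return lambda p:(lambda q:(np.arctan2(q[0],q[1])%(2*np.pi)*25/2/np.pi,np.hypot(*q)))(f(p))
w={1:(325,483),2:(258,463),3:(200,430),4:(157,386),6:(120,286),7:(127,236),8:(150,188),9:(186,150),11:(288,95),12:(345,80),13:(410,82),14:(470,95),16:(577,147),17:(618,187),18:(643,232),19:(655,283)}
f=fit(w); print("w1 tab tip",f((314,87)),"body",f((295,42)),"needle",f((397,450)),"hub",f((387,262)))
t={16:(400,107),17:(414,122),18:(426,140),19:(430,158),14:(343,93),13:(310,94),12:(275,95),1:(260,247),2:(224,246)}
f=fit(t); print("p2 needle",f((248,118)),"hub",f((294,163)),"tab",f((252,92)),f((248,80)))
g=cv2.imread('pics/p2.png',0); 
E
```

```text
rms 0.006800581993997005
w1 tab tip (np.float64(11.462933359167293), np.float64(1.004535818071757)) body (np.float64(11.446201601658009), np.float64(1.2720697532116143)) needle (np.float64(24.949938861993616), np.float64(0.8235269531396189)) hub (np.float64(12.808693901316827), np.float64(0.048120312912578))
rms 0.0166649429001995
p2 needle (np.float64(10.891333704316407), np.float64(0.8119459903976041)) hub (np.float64(12.962113496412858), np.float64(0.08573884485922617)) tab (np.float64(11.455753781991802), np.float64(1.1185322623769514)) (np.float64(11.501866862470246), np.float64(1.2832316822856913))
```

Emit:
arm_command:
  delta_rot:
    - [0,0,0]
    - [0,0,0]
    - [0,0,0]
    - [0,0,0]
    - [0,0,0]
    - [0,0,0]
  delta_pos:
    - [0,0,0.0005]
    - [0,0,0.001]
    - [0,0,0.0015]
    - [0,0,0.0015]
    - [0,0,0.0015]
    - [0,0,0.0015]
  gripper: [1,1,1,1,1,1]

```text
time: 6.45
position: [0.6405, 0.1889, 0.107]
tool_rot: [0.998, 0.058, 0.0, 0.0]
ft_force: [-4.6, -0.7, 12.4]
grip_width: 0.0007
grip_force: 5.8
```

```bash
python3 -c "
from h import *
look('pics/p3.png')"
```

```text
6.85 F [-4.28 -0.53 11.65] [0.42 0.43 0.6 ] P [0.6405 0.1889 0.107 ] [0. 0. 0.]
```

View pics/p3.png

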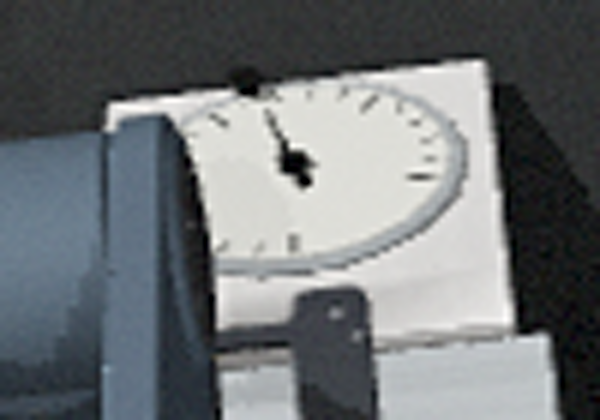

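The needle tip at (268,112) now points at the tab tip at (255,92). The angle (~11.4 lines), force (11.65 N) and z (0.107) all agree with the target, and it has been held for over 0.4 s. Releasing straight up.

Emit:
arm_command:
  delta_rot:
    - [0,0,0]
    - [0,0,0]
    - [0,0,0]
    - [0,0,0]
    - [0,0,0]
    - [0,0,0]
    - [0,0,0]
    - [0,0,0]
    - [0,0,0]
    - [0,0,0]
    - [0,0,0]
    - [0,0,0]
  delta_pos:
    - [0,0,-0.003]
    - [0,0,-0.008]
    - [0,0,-0.014]
    - [0,0,-0.021]
    - [0,0,-0.03]
    - [0,0,-0.04]
    - [0,0,-0.045]
    - [0,0,-0.045]
    - [0,0,-0.045]
    - [0,0,-0.045]
    - [0,0,-0.045]
    - [0,0,-0.045]
  gripper: [1,1,1,1,1,1,1,1,1,1,1,1]

```text
time: 7.85
position: [0.6404, 0.1888, 0.1494]
tool_rot: [0.998, 0.058, -0.001, 0.0]
ft_force: [1.5, -0.7, -0.0]
grip_width: 0.0009
grip_force: 0.0
```

Emit:
arm_command:
  delta_rot:
    - [0,0,0]
    - [0,0,0]
    - [0,0,0]
    - [0,0,0]
    - [0,0,0]
    - [0,0,0]
    - [0,0,0]
    - [0,0,0]
    - [0,0,0]
    - [0,0,0]
    - [0,0,0]
    - [0,0,0]
  delta_pos:
    - [-0.015,0.015,0]
    - [-0.035,0.035,0]
    - [-0.055,0.055,0]
    - [-0.075,0.075,0]
    - [-0.095,0.095,0]
    - [-0.11,0.11,0]
    - [-0.12,0.12,0]
    - [-0.122,0.122,0]
    - [-0.122,0.122,0]
    - [-0.122,0.122,0.006]
    - [-0.122,0.122,0.012]
    - [-0.122,0.122,0.012]
  gripper: [1,1,1,1,1,1,1,1,1,1,1,1]

```text
time: 8.85
position: [0.5336, 0.0543, 0.1366]
tool_rot: [0.998, 0.059, -0.001, -0.0]
ft_force: [-0.5, -0.1, -0.2]
grip_width: 0.0007
grip_force: 0.0
```

```bash
python3 - <<'E'
from h import *
look('pics/q0.png',6)
c=viewer.camera("top")
# scale shift check: vial (green) and tab position vs the first picture
for im in (cv2.imread("pics/top0.png"),c["pixels"]):
    gm=cv2.inRange(cv2.cvtColor(im,cv2.COLOR_BGR2HSV),(30,100,80),(60,255,255)); gm[:,:170]=0;gm[:,210:]=0; ys,xs=np.nonzero(gm); print(len(xs),xs.mean().round(2),ys.mean().round(2))
E
```

```text
9.15 F [ 0.24  0.13 -0.05] [0.33 0.72 0.4 ] P [0.5339 0.054  0.1376] [0.0001 0.0002 0.0004]
83 189.48 157.66
84 189.56 157.69
```

The scale has not moved. The hand is over the opposite corner at z 0.1376, so I'll start the second press.

Emit:
arm_command:
  delta_rot:
    - [0,0,0]
    - [0,0,0]
    - [0,0,0]
    - [0,0,0]
    - [0,0,0]
    - [0,0,0]
    - [0,0,0]
    - [0,0,0]
    - [0,0,0]
    - [0,0,0]
    - [0,0,0]
    - [0,0,0]
  delta_pos:
    - [0,0,0.004]
    - [0,0,0.008]
    - [0,0,0.011]
    - [0,0,0.014]
    - [0,0,0.017]
    - [0,0,0.02]
    - [0,0,0.023]
    - [0,0,0.025]
    - [0,0,0.027]
    - [0,0,0.028]
    - [0,0,0.028]
    - [0,0,0.028]
  gripper: [1,1,1,1,1,1,1,1,1,1,1,1]

```text
time: 10.2
position: [0.5336, 0.0535, 0.1108]
tool_rot: [0.998, 0.058, -0.0, 0.0]
ft_force: [-2.6, -0.3, 8.8]
grip_width: 0.0007
grip_force: 4.6
```

```bash
python3 -c "
from h import *
look('pics/q1.png')"
```

```text
10.6 F [-2.31  0.05  9.68] [0.66 0.67 0.34] P [0.5336 0.0535 0.1109] [0. 0. 0.]
```

Emit:
arm_command:
  delta_rot:
    - [0,0,0]
    - [0,0,0]
    - [0,0,0]
    - [0,0,0]
    - [0,0,0]
    - [0,0,0]
  delta_pos:
    - [0,0,0.001]
    - [0,0,0.002]
    - [0,0,0.003]
    - [0,0,0.0038]
    - [0,0,0.0038]
    - [0,0,0.0038]
  gripper: [1,1,1,1,1,1]

```text
time: 11.1
position: [0.5337, 0.0535, 0.1074]
tool_rot: [0.998, 0.058, 0.0, 0.0]
ft_force: [-2.9, -0.6, 10.9]
grip_width: 0.0006
grip_force: 5.7
```

```bash
python3 - <<'E'
from h import *
look('pics/q2.png')
# dark blob (hub+needle) inside dial: compare with p3/p2 by principal axis
for n in ("p2","p3","q1","q2"):
    g=cv2.imread(f"pics/{n}.png",0); d=(g<90).astype(np.uint8); k,l,s,ct=cv2.connectedComponentsWithStats(d)
    i=l[162,293]; ys,xs=np.nonzero(l==i); j=ys.argmin(); a=ys<ys.min()+6
    print(n,s[i],"tip",xs[a].mean().round(1),ys.min())
E
```

```text
11.5 F [-3.11 -0.04 11.27] [0.34 0.56 0.52] P [0.5336 0.0535 0.1074] [0. 0. 0.]
p2 [270 142  50  43 851] tip 273.5 142
p3 [280 140  31  47 816] tip 283.5 140
q1 [ 238  145   91   35 1053] tip 246.1 145
q2 [280 145  36  42 811] tip 283.8 145
```

View pics/q2.png

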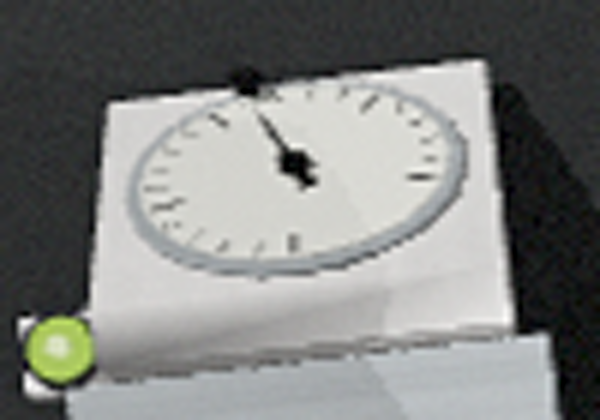

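The needle tip at (261,112) points at the tab, just short of the first press's reading at (268,112). I'll press 0.4 mm further and hold.

Emit:
arm_command:
  delta_rot:
    - [0,0,0]
    - [0,0,0]
    - [0,0,0]
    - [0,0,0]
    - [0,0,0]
    - [0,0,0]
  delta_pos:
    - [0,0,0.0004]
    - [0,0,0.0004]
    - [0,0,0.0004]
    - [0,0,0.0004]
    - [0,0,0.0004]
    - [0,0,0.0004]
  gripper: [1,1,1,1,1,1]

```text
time: 12.0
position: [0.5336, 0.0535, 0.1071]
tool_rot: [0.998, 0.058, 0.0, 0.0]
ft_force: [-2.4, 0.0, 12.0]
grip_width: 0.0007
grip_force: 5.8
```

Emit:
arm_command:
  delta_rot:
    - [0,0,0]
    - [0,0,0]
    - [0,0,0]
    - [0,0,0]
    - [0,0,0]
    - [0,0,0]
    - [0,0,0]
    - [0,0,0]
    - [0,0,0]
    - [0,0,0]
    - [0,0,0]
    - [0,0,0]
  delta_pos:
    - [0,0,-0.003]
    - [0,0,-0.008]
    - [0,0,-0.014]
    - [0,0,-0.021]
    - [0,0,-0.03]
    - [0,0,-0.045]
    - [0,0,-0.065]
    - [0,0,-0.09]
    - [0,0,-0.11]
    - [0,0,-0.12]
    - [0,0,-0.12]
    - [0,0,-0.12]
  gripper: [1,1,1,1,1,1,1,1,1,1,1,1]

```text
time: 13.0
position: [0.5337, 0.0535, 0.2258]
tool_rot: [0.998, 0.058, 0.0, 0.0]
ft_force: [0.5, -0.7, -0.0]
grip_width: 0.0005
grip_force: 0.0
```

```bash
python3 - <<'E'
from h import *
look('pics/r.png')
im=viewer.camera("top")["pixels"]; a=cv2.imread("pics/top0.png")
d=cv2.absdiff(im,a).max(2)
print("dial diff",(d[105:152,190:268]>60).sum(),"right bystanders",(d[150:225,285:315]>60).sum(),"left",(d[165:270,105:190]>60).sum())
E
```

```text
13.4 F [-0.02 -0.16 -0.22] [0.6  0.47 0.36] P [0.533  0.0535 0.2247] [0.0003 0.     0.0003]
dial diff 0 right bystanders 258 left 2
```

```bash
python3 -c "
from rig import robot
print(robot.hand_in())"
```

```text
the job is handed in; nothing more can be done
None
```

I pressed the level-side corner and then the diagonally opposite corner to the set tab, holding each for over 0.4 s. After the final release the dial matched its starting picture, and I handed the job in at about 13.4 s; no verdict came back.

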